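# Set the pastille dispenser to blue and serve

### The job

On the counter stands a white pastille dispenser. With a fingertip, push the tab of its selector round until it points at the middle of the blue spot, then press the black serve button all the way down and let it come up again. Only push the tab from one side, do not pinch it; do not press the button before the selector is set, and leave the things standing around where they are.

Things in the scene. Friction and masses are not known exactly. Their poses are not given: they have to be found in the camera images.
- dispenser: White round drum fixed to the counter mat, 192 mm in diameter, 45 mm high, standing on a 3 mm mat; origin at the centre of its underside, z up along the selector's axis. Its front, with a small steel outlet tray reaching 121 mm from the axis (17 mm high), is its own -x side. Its position and yaw vary.
- selector (a joint): Angle of the turning selector on the drum's axis, rad, positive anticlockwise seen from above; at 0 the tab points along the dispenser's own +x. Stops at -2.3 and +2.3. It turns stiffly (friction 0.15 N m, about 3 N at the tab), has no clicks and stays where it is left. It starts between -0.6 and 0.6, so the front with the serve button is never crossed.
- tab_mid (a point): Middle of the tab's top edge, 55 mm from the axis; x points outward along the tab. The tab is an upright black fin on a grey hub (radius 30 mm, top 78 mm above the drum's underside). It spans 30 to 70 mm from the axis, its underside is 58 mm and its top 84 mm above the drum's underside; 17 mm thick over the rubber pads on its two sides. A white line and nib show where it points.
- pointer (a point): The point 82 mm from the axis, straight out from the tab, that must come over the blue spot; 48 mm above the dispenser's underside.
- spot_blue: Blue round spot, 20 mm in diameter, 2 mm high, on top of the drum 82 mm from its axis; origin at the centre of its underside. The four spots lie at -2, -1, 1 and 2 rad from the dispenser's own +x; which colour lies where varies.
- spot_green: Green spot, the like.
- spot_yellow: Yellow spot, the like.
- spot_red: Red spot, the like.
- serve (a joint): Travel of the serve button in m, 0 up, 0.006 fully down; a spring returns it, fully down takes 5 N.
- serve_top (a point): Middle of the top of the black serve button (26 mm in diameter, standing 10 mm out of a steel housing 42 mm across), 67 mm above the drum's underside, on top of the drum near its front, 72 mm from the axis along the dispenser's own -x. It is pressed straight down.
- tin: Loose round pastille tin with a pinkish lid, 45 mm across, 19 mm high, right of the dispenser; origin under its centre. A bystander.
- carton: Loose green carton standing upright, 26 x 48 x 75 mm, right of the dispenser; origin under its centre. A bystander.
- mug: Loose white mug with a blue leaf pattern, 94 mm high, 85 mm across, left of the dispenser; origin under it. A bystander.
- packet: Loose flat teal packet, 52 x 82 x 18 mm, left of the dispenser; origin under its centre. A bystander.

How it is judged:
On the way, in this order (a step that is already met when the one before it is completed fails the run):
1. the selector points at the blue spot (horizontal distance between pointer and spot_blue below 0.011 m), for 0.2 s.
2. the serve button is pressed down (value of joint serve above 0.0045 m), for 0.05 s.
At the end, for the whole second after the job is handed in: The pointer point is within 11 mm (horizontally) of the centre of the blue spot, the selector is at rest, the serve button is up again (less than 1.5 mm down), and tin, carton, mug and packet are within 20 mm of where they started (horizontal distance between pointer and spot_blue below 0.011 m and value of joint serve below 0.0015 m and not (velocity of joint selector above 0.05 rad/s or velocity of joint selector below -0.05 rad/s) and distance of each of tin, carton, mug, packet from where it was at the start of the episode below 0.02 m); the robot touches nothing.
It fails at once if the tab is pinched (pushed by the fingers on both of its pads at once) (contact force between each of selector_c3, selector_c4 and the fingers above 1 N).
It fails at once if the serve button is pressed (more than 3 mm) while the selector is not on the blue spot (value of joint serve above 0.003 m and not (horizontal distance between pointer and spot_blue below 0.011 m)).
It fails at once if a bystander is shifted or lifted by more than 20 mm (not (distance of tin from where it was at the start of the episode below 0.02 m) or not (distance of carton from where it was at the start of the episode below 0.02 m) or not (distance of mug from where it was at the start of the episode below 0.02 m) or not (distance of packet from where it was at the start of the episode below 0.02 m)).
It fails at once if a bystander is tipped over (angle between any of tin, carton, mug, packet's own z axis and vertical above 0.5 rad).
It also fails if it takes over 48 s, if anything falls off the work surface, if the arm or the gripper's body presses on something with over 40 N, if the wrist force passes 120 N, or if a joint passes its speed limit or range.

### The arm

A 7-joint arm with a two-finger parallel gripper is mounted at the origin on a cart in front of the work surface, level with it; the furniture and walls round the work are solid. World frame = base frame: x ahead of the robot, y to its left, z up, the work surface at z = 0. Lengths are in m, angles in rad, forces in N, time in s.
With the tool pointing down it reaches from about 0.425 to 0.8 m from the base axis. Payload 8.3 kg.
Tool frame: the origin (TCP) lies midway between the tips of the shut fingers; the grasp point (between the pads) lies 19 mm behind it; z points along the fingers, y is the line along which they close (so a half turn about z gives the same grasp; the last joint's range is limited). The gripper opens to 85 mm and grips with 20 to 120 N. Pads are 22 mm wide; open, the fingers measure 114 mm over their backs; the gripper's body (76 mm by 85 mm) begins 54 mm behind the grasp point. The pads swing forward as they close: fully open they stand 13 mm farther back than shut.
Start: joints at [-1.193, 0.383, 0.016, 1.37, -0.006, 1.388, -0.046], TCP at [0.267, 0.565, 0.231] pointing down, gripper open.
Joint ranges: [-2.95, 2.95], [-0.25, 2.06], [-1.52, 1.56], [0.18, 2.33], [-1.44, 4.58], [0.02, 2.06], [-3.01, 3.01]. Speed limits (rad/s): [2.39, 2.39, 3.01, 3.01, 3.14, 3.14, 3.14].

### API

Orientations are given as a rotation vector (axis times angle).
In Python, from bench import r gives the robot as it stands.
- The arm moves only by the tool servo_tool, never from a script. Its argument "deltas" is a list of rows, each a list of 7 numbers: the shift along the tool's x, y, z in m, then the turn, a rotation vector about the tool's x, y, z in rad, then the finger opening in m, from 0 to 0.0854. A call has 1 to 8 rows; each row shifts and turns the commanded pose from where the row before left it, along the tool's axes as they then stand; what a row does not reach is not made up. A row lasts 1/10 s, in which the tool goes at most 50 mm and 8.59 degrees, less where a joint would pass 70% of its speed; a pose out of reach is approached as far as the arm can. A call with a gripper value outside its range is refused whole. The fingers move at their own pace and stop on an object; "squeeze" is the grip in N (left out, the last holds). Time passes only in rows, so rows that do not move let the fingers close. It gives the time, the measured TCP pose, the force, the opening and the grip force at its end, in the units of the state.
- r.get_state(): the state, without advancing time (a new reading comes with each control period).
- r.camera(name): name is "side" or "top"; returns the picture (400x640x3 uint8, blue, green, red); there is no depth.
- r.calibration(name): a dict with "fx", "fy", "cx", "cy" (pixels), "origin" and "orientation" of the camera in the world. Camera axes: x right, y down, z forward; pixel columns grow to the right and rows downward; lengths in m; the calibration is good to about 2 mm. A picture is of the moment at which its call begins. calibration takes no time and is no camera call.
- r.finish_job(): hands the job in; it is judged then, once.
The state is a dict: "t": time; "qpos": joint angles; "qvel": joint speeds; "joint_efforts": joint torques, N m; "tool_pos": TCP position; "eef_rot": TCP orientation; "contact_force": force on the tool from outside, world axes, zero at the start; "wrist_torque": the same for the moment, N m; "gripper_width": finger opening in m; "grip_force": force on a finger pad.
Only numpy, scipy, OpenCV 4.12 (cv2) and the standard library are available. Lean on these libraries where they do the work, as an engineer would, in place of code of your own. Each camera call takes 0.05 s, during which the arm holds its last target. There are 200 camera calls.

## Working session

There is one attempt and no reset: what is moved stays moved. The work goes in short steps, Python scripts to look and compute and a tool call to move; the robot and the scene stay as the last step left them, time stands still between calls to the robot, and variables do not carry over. Pictures are saved under pics/ and viewed, at most 10 in all, crops included, and the job is handed in when it is done.

Besides the shell and the picture viewer there is one more tool, called as name(argument=value, ...), one argument or row to a line, values as JSON. servo_tool: Moves the arm, as the interface text tells. Its arguments: {"type":"object","properties":{"deltas":{"type":"array","items":{"type":"array","items":{"type":"number"}}},"squeeze":{"type":"number"}},"required":["deltas"]}

```bash
mkdir -p pics; python3 - <<'E'
from bench import r
import cv2
for n in("top","side"):
    im=r.camera(n); cv2.imwrite(f"pics/{n}0.png",im); print(n,r.calibration(n))
s=r.get_state(); print(s["t"],s["tool_pos"],s["eef_rot"],s["gripper_width"])
E
```

```text
top {'fx': 441.5728452942877, 'fy': 441.5728452942877, 'cx': 323.55777860849895, 'cy': 205.53258018711924, 'origin': array([0.37159445, 0.13352169, 1.10901061]), 'orientation': array([-2.13398828,  2.15935378, -0.14399592])}
side {'fx': 382.13968656377625, 'fy': 382.13968656377625, 'cx': 327.1040302689943, 'cy': 204.13175910033928, 'origin': array([ 0.13817585, -0.18122274,  0.82921462]), 'orientation': array([-2.34945009,  1.13028276, -0.33865029])}
0.1 [0.26644601 0.56487873 0.23036133] [-6.86656662e-01 -3.06527033e+00  2.70748762e-03] 0.0858037068367189
```

View pics/top0.png

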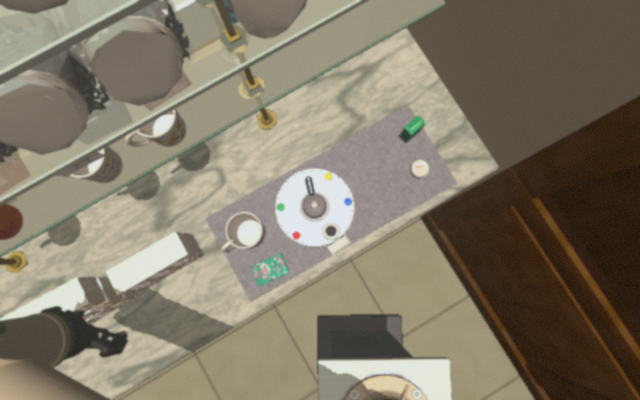

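View pics/side0.png

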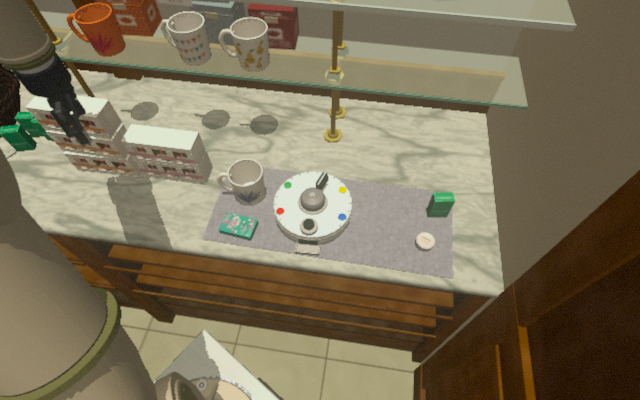

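The top view shows the drum at about (315,207), the tab toward (309,178), blue at (348,202), yellow at (328,177), green at (281,207), red at (297,235) and the button at (331,231). A glass shelf with a post stands behind.

```bash
cat > h.py <<'E'
from bench import r
import cv2, numpy as np
from scipy.spatial.transform import Rotation as R
def ray(n,u,v,z):
    c=r.calibration(n); d=R.from_rotvec(c["orientation"]).apply([(u-c["cx"])/c["fx"],(v-c["cy"])/c["fy"],1])
    return c["origin"]+d*(z-c["origin"][2])/d[2]
RNG={"blue":((105,140,90),(125,255,255)),"yellow":((22,150,120),(34,255,255)),"green":((50,120,60),(80,255,255)),"red":((172,150,100),(180,255,255))}
def spots(n,im,c0,rad=48):
    hsv=cv2.cvtColor(im,cv2.COLOR_BGR2HSV); o={}
    m0=np.zeros(im.shape[:2],np.uint8); cv2.circle(m0,c0,rad,255,-1)
    for k,(a,b) in RNG.items():
        m=cv2.inRange(hsv,a,b)&m0
        _,_,st,ce=cv2.connectedComponentsWithStats(m)
        if len(st)>1:
            i=1+np.argmax(st[1:,4]); o[k]=(ce[i],st[i,4],ray(n,*ce[i],0.05))
    return o
E
python3 - <<'E'
from h import *
for n,c in(("top",(315,207)),("side",(312,205))):
    im=cv2.imread(f"pics/{n}0.png"); o=spots(n,im,c)
    for k,v in o.items(): print(n,k,v[0].round(1),v[1],v[2].round(4))
    P={k:v[2][:2] for k,v in o.items()}
    # chords: circle of r=.082
    if len(P)==4:
        from scipy.optimize import least_squares
        A=np.array(list(P.values()))
        s=least_squares(lambda q:np.hypot(*(A-q).T)-.082,A.mean(0)); print("centre",s.x.round(4),s.fun.round(4))
        for k in P: print(k,np.arctan2(*(P[k]-s.x)[::-1]).round(3))
print("tab top base/end",ray("top",308.5,178,.087),"button",ray("top",331,231,.070),"hub",ray("top",315,205,.081))
for nm,u,v in(("mug",244,232),("post",266,120),("carton",413,127),("tin",420,169),("shelfedge",170,185),("shelf2",300,100)): print(nm,ray("top",u,v,.0).round(3))
crop=cv2.resize(cv2.imread("pics/top0.png")[150:260,250:390],None,fx=5,fy=5,interpolation=cv2.INTER_CUBIC); cv2.imwrite("pics/c0.png",crop)
E
```

```text
top blue [347.8 201.2] 20 [0.5299 0.0796 0.05  ]
top yellow [328. 176.] 21 [0.5929 0.1267 0.05  ]
top green [280.3 206.9] 18 [0.5181 0.2432 0.05  ]
side blue [341.6 216.3] 26 [0.5279 0.0805 0.05  ]
side yellow [342.1 189.3] 31 [0.591  0.1273 0.05  ]
side green [287.3 184.3] 24 [0.5172 0.2438 0.05  ]
tab top base/end [0.58093137 0.17296892 0.087     ] button [0.45650299 0.1214366  0.07      ] hub [0.51728897 0.1583431  0.081     ]
mug [0.462 0.34  0.   ]
post [0.754 0.286 0.   ]
carton [ 0.73  -0.096  0.   ]
tin [ 0.619 -0.11   0.   ]
shelfedge [0.585 0.531 0.   ]
shelf2 [0.808 0.197 0.   ]
```

View pics/c0.png

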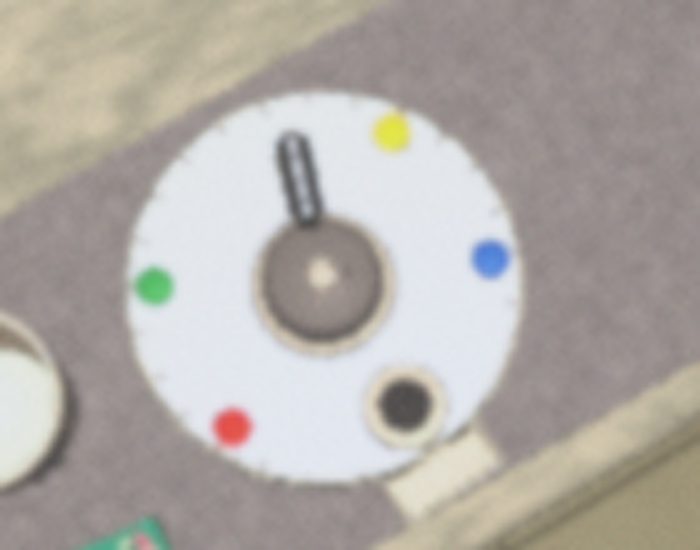

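```bash
python3 - <<'E'
from h import *
def tri(a,b):
    o=[];d=[]
    for n,p in(("top",a),("side",b)):
        q=r.calibration(n)["origin"]; e=ray(n,*p,0)-q; e/=np.linalg.norm(e); o.append(q); d.append(e)
    s=np.linalg.lstsq(np.c_[d[0],-d[1]],o[1]-o[0],rcond=None)[0]
    A,B=o[0]+d[0]*s[0],o[1]+d[1]*s[1]; return ((A+B)/2).round(3),np.linalg.norm(A-B).round(3)
print("clamp",tri((250,88),(335,72)),"postbase",tri((266,120),(333,135)),"box",tri((186,235),(205,138)),"mug",tri((246,222),(246,170)))
P=np.array([[.5289,.0800],[.592,.127],[.5176,.2435]])
from scipy.optimize import least_squares
L=np.array([-2,-1,1.]); f=lambda q:(P-q[:2]-.082*np.c_[np.cos(L+q[2]),np.sin(L+q[2])]).ravel()
s=least_squares(f,[.517,.16,.57]); print(s.x.round(4),s.fun.round(4))
for p in((308,178),(312.4,193.6)):
    q=ray("top",*p,.087)[:2]-s.x[:2]; print("tab",np.arctan2(q[1],q[0]),np.hypot(*q))
z=.3
for z in(.25,.3,.35): print(z,[ray("top",*p,z)[:2].round(3) for p in((75,222),(250,119),(400,30))])
E
```

```text
clamp (array([0.752, 0.286, 0.223]), np.float64(0.011)) postbase (array([0.755, 0.285, 0.002]), np.float64(0.003)) box (array([0.448, 0.438, 0.145]), np.float64(0.005)) mug (array([0.471, 0.322, 0.094]), np.float64(0.015))
[0.5175 0.1613 0.5688] [ 0.     -0.0001  0.     -0.0001 -0.      0.0002]
tab 0.1993576728127289 0.064751351698769
tab 0.10477769284235944 0.026194084971124822
0.25 [array([0.465, 0.625]), array([0.671, 0.284]), array([ 0.858, -0.026])]
0.3 [array([0.46 , 0.597]), array([0.653, 0.275]), array([ 0.83 , -0.016])]
0.35 [array([0.455, 0.568]), array([0.636, 0.267]), array([ 0.802, -0.007])]
```

```bash
cat >> h.py <<'E'
C=np.array([.5175,.1613]); YAW=.5688
def pose():
    s=r.get_state(); M=R.from_rotvec(s["eef_rot"]).as_matrix()
    return s["tool_pos"],np.arctan2(M[1,1],M[0,1]),M,s
def rows(p,phi,way):
    """level tool at p, phi (angle of tool y); way: list of (x,y,z,phi), one per row"""
    for w in way:
        d=np.array(w[:3])-p; er=np.array([np.cos(phi),np.sin(phi)]); et=np.array([-er[1],er[0]])
        print([round(float(v),4) for v in(d[:2]@et,d[:2]@er,-d[2],0,0,phi-w[3])],end=",\n"); p=np.array(w[:3]);phi=w[3]
def at(phi,rho,off,z):
    er=np.array([np.cos(phi),np.sin(phi)]); return [*(C+rho*er+off*np.array([-er[1],er[0]])),z,phi]
E
python3 - <<'E'
from h import *
p,phi,M,s=pose(); print(p,phi,M.round(3)[:,2])
g=np.array(at(.19,.055,.045,.2)); a=np.array([*p,phi]); print(g)
rows(p,phi,[a+(g-a)*k/12 for k in range(1,13)])
E
```

```text
[0.26644601 0.56487873 0.23036133] 1.1300490158215977 [-0.001 -0.002 -1.   ]
[0.56301158 0.21587743 0.2        0.19      ]
[-0.0348, -0.0158, 0.0025, 0.0, 0.0, 0.0783],
[-0.0359, -0.013, 0.0025, 0.0, 0.0, 0.0783],
[-0.0368, -0.0101, 0.0025, 0.0, 0.0, 0.0783],
[-0.0375, -0.0072, 0.0025, 0.0, 0.0, 0.0783],
[-0.0379, -0.0043, 0.0025, 0.0, 0.0, 0.0783],
[-0.0381, -0.0013, 0.0025, 0.0, 0.0, 0.0783],
[-0.0381, 0.0017, 0.0025, 0.0, 0.0, 0.0783],
[-0.0379, 0.0047, 0.0025, 0.0, 0.0, 0.0783],
[-0.0374, 0.0076, 0.0025, 0.0, 0.0, 0.0783],
[-0.0367, 0.0105, 0.0025, 0.0, 0.0, 0.0783],
[-0.0358, 0.0134, 0.0025, 0.0, 0.0, 0.0783],
[-0.0346, 0.0161, 0.0025, 0.0, 0.0, 0.0783],
```

servo_tool(
  deltas=[
    [-0.035, -0.016, 0, 0, 0, 0.078, 0],
    [-0.036, -0.013, 0, 0, 0, 0.078, 0],
    [-0.037, -0.01, 0, 0, 0, 0.078, 0],
    [-0.0375, -0.007, 0, 0, 0, 0.078, 0],
    [-0.038, -0.004, 0, 0, 0, 0.078, 0],
    [-0.038, -0.001, 0, 0, 0, 0.078, 0],
  ],
)

```text
t: 0.7
tool_pos: [0.4167, 0.3896, 0.2309]
eef_rot: [-1.383, -2.82, 0.001]
contact_force: [0.1, 0.0, -0.5]
gripper_width: -0.0001
grip_force: 0.0
```

servo_tool(
  deltas=[
    [-0.038, 0.002, 0, 0, 0, 0.078, 0],
    [-0.038, 0.005, 0.005, 0, 0, 0.078, 0],
    [-0.037, 0.008, 0.005, 0, 0, 0.078, 0],
    [-0.037, 0.0105, 0.005, 0, 0, 0.078, 0],
    [-0.036, 0.013, 0.005, 0, 0, 0.078, 0],
    [-0.035, 0.016, 0.005, 0, 0, 0.078, 0],
    [0, 0, 0, 0, 0, 0, 0],
    [0, 0, 0, 0, 0, 0, 0],
  ],
)

```text
t: 1.5
tool_pos: [0.5655, 0.2157, 0.2056]
eef_rot: [-1.998, -2.424, 0.002]
contact_force: [-0.6, 0.4, 0.6]
gripper_width: 0.0002
grip_force: 0.0
```

```bash
python3 - <<'E'
from h import *
p,phi,M,s=pose(); print(s["t"],p,phi,M.round(3)[:,2],s["qpos"],s["contact_force"],s["gripper_width"])
g=np.array(at(.19,.055,.045,.069)); print(g)
rows(p,phi,[g])
for n in("side","top"): cv2.imwrite(f"pics/{n}1.png",r.camera(n))
E
```

```text
1.5 [0.56551195 0.21565252 0.20556064] 0.19196244615620917 [-0.001 -0.001 -1.   ] [-0.69702554  0.36507293  0.37155884  1.4810839  -0.13370359  1.32195458
 -0.12269193] [-0.59145799  0.38028145  0.58465753] 0.00022881902964098778
[0.56301158 0.21587743 0.069      0.19      ]
[0.0007, -0.0024, 0.1366, 0.0, 0.0, 0.002],
```

View pics/side1.png

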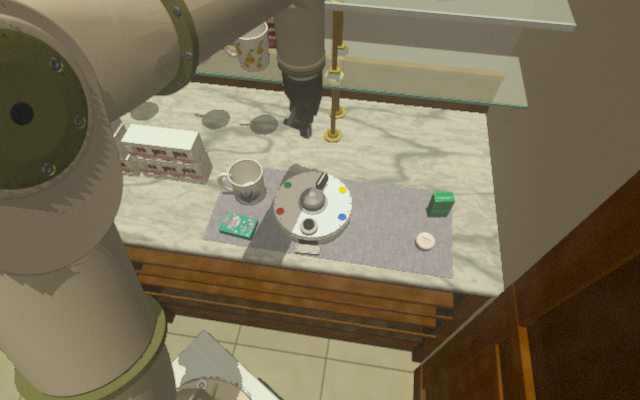

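The side view shows the shut fingers above and behind the drum, clear of the shelf and post, and everything is still in place. Next I lower them beside the tab.

servo_tool(
  deltas=[
    [0, -0.002, 0.03, 0, 0, 0, 0],
    [0, 0, 0.03, 0, 0, 0, 0],
    [0, 0, 0.03, 0, 0, 0, 0],
    [0, 0, 0.027, 0, 0, 0, 0],
    [0, 0, 0.02, 0, 0, 0, 0],
    [0, 0, 0, 0, 0, 0, 0],
    [0, 0, 0, 0, 0, 0, 0],
  ],
)

```text
t: 2.3
tool_pos: [0.5629, 0.2177, 0.0698]
eef_rot: [-1.993, -2.428, -0.0]
contact_force: [-0.3, -0.1, 0.4]
gripper_width: 0.0003
grip_force: 0.0
```

```bash
python3 - <<'E'
from h import *
p,phi,M,s=pose(); print(s["t"],p,phi,s["contact_force"])
rows(p,phi,[at(.19,.055,.0195,.069)]); print()
a=at(.19,.055,.0195,.069)
rows(np.array(a[:3]),.19,[at(f,.055,.0195,.069) for f in (.09,-.01)])
cv2.imwrite("pics/s2.png",cv2.resize(r.camera("side")[100:260,230:400],None,fx=4,fy=3.7))
E
```

```text
2.3 [0.5628914  0.21774492 0.06975407] 0.19615229464566078 [-0.34952928 -0.14777716  0.44493985]
[-0.0274, -0.0004, 0.0008, 0.0, 0.0, 0.0062],

[-0.0056, 0.0017, -0.0, 0.0, 0.0, 0.1],
[-0.0056, 0.0017, -0.0, 0.0, 0.0, 0.1],
```

View pics/s2.png

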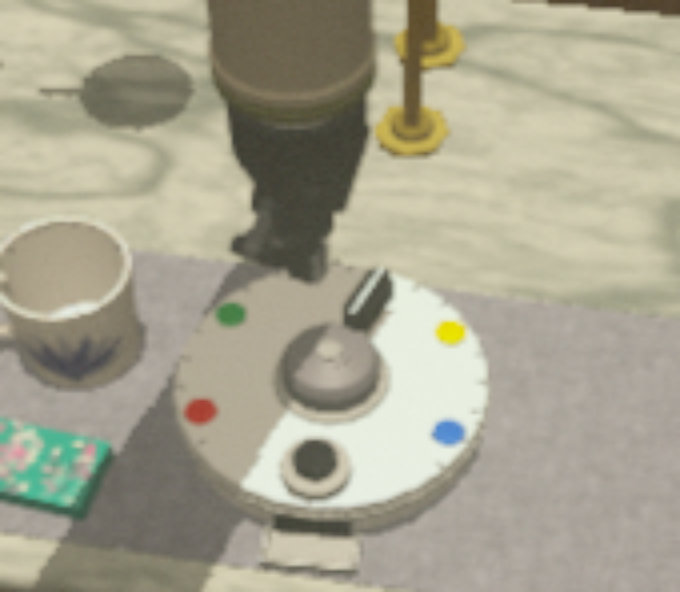

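The shut fingertips are down on the left of the tab with a gap to it. The drum, button and bystanders are untouched.

servo_tool(
  deltas=[
    [-0.009, 0, 0, 0, 0, 0, 0],
    [-0.009, 0, 0, 0, 0, 0, 0],
    [-0.009, 0, 0.001, 0, 0, 0.006, 0],
    [-0.0056, 0.0017, 0, 0, 0, 0.1, 0],
    [-0.0056, 0.0017, 0, 0, 0, 0.1, 0],
    [-0.0056, 0.0017, 0, 0, 0, 0.1, 0],
    [-0.0056, 0.0017, 0, 0, 0, 0.1, 0],
    [-0.0056, 0.0017, 0, 0, 0, 0.1, 0],
  ],
)

```text
t: 3.15
tool_pos: [0.5769, 0.1625, 0.0689]
eef_rot: [-2.543, -1.843, -0.002]
contact_force: [-1.6, 3.5, 0.9]
gripper_width: -0.0004
grip_force: 1.6
```

```bash
python3 - <<'E'
from h import *
p,phi,M,s=pose(); print(s["t"],p,phi,s["contact_force"],s["qpos"])
rows(p,phi,[at(-.31,.055,.0195,.069)])
cv2.imwrite("pics/s3.png",cv2.resize(r.camera("side")[100:260,230:400],None,fx=4,fy=3.7))
E
```

```text
3.15 [0.57689306 0.16245382 0.06888413] -0.31619379879890297 [-1.57231381  3.52031623  0.89928609] [-0.67784188  0.48551311  0.46327961  1.6630674  -0.24471721  1.04970773
 -0.45453037]
[0.0003, -0.0012, -0.0001, 0.0, 0.0, -0.0062],
```

View pics/s3.png

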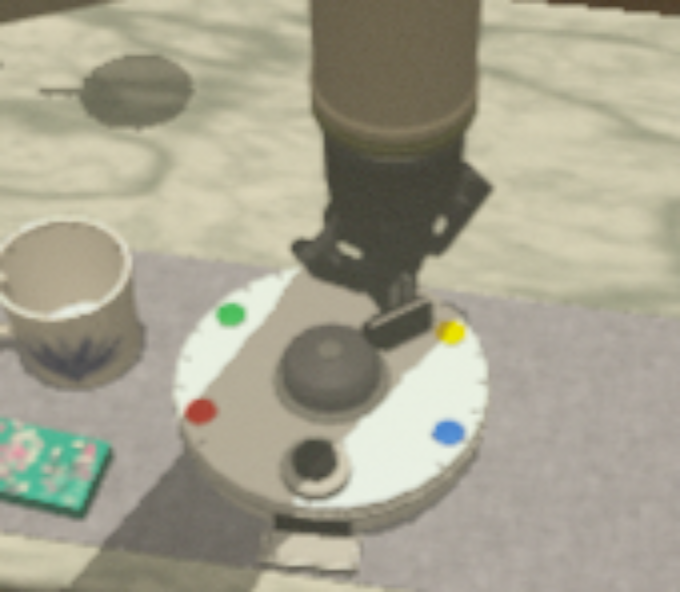

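The tab is turning with the flat of the fingers against it and has nearly reached yellow. I'll carry on.

servo_tool(
  deltas=[
    [-0.0056, 0.0007, 0, 0, 0, 0.1, 0],
    [-0.0056, 0.0017, 0, 0, 0, 0.1, 0],
    [-0.0056, 0.0017, 0, 0, 0, 0.1, 0],
    [-0.0056, 0.0017, 0, 0, 0, 0.1, 0],
    [-0.0056, 0.0017, 0, 0, 0, 0.1, 0],
    [-0.0056, 0.0017, 0, 0, 0, 0.1, 0],
    [-0.0056, 0.0017, 0, 0, 0, 0.1, 0],
    [-0.0056, 0.0017, 0, 0, 0, 0.1, 0],
  ],
)

```text
t: 4.0
tool_pos: [0.56, 0.1202, 0.0689]
eef_rot: [-3.059, -0.711, -0.003]
contact_force: [2.0, 3.6, 0.4]
gripper_width: -0.0005
grip_force: 1.5
```

```bash
python3 - <<'E'
from h import *
p,phi,M,s=pose(); print(s["t"],p,phi,s["contact_force"],s["qpos"])
rows(p,phi,[at(-1.24,.055,.0195,.069),at(-1.34,.055,.0195,.069),at(-1.431,.055,.0195,.069)])
E
```

```text
4.0 [0.55998224 0.12018972 0.06888365] -1.1140690067842134 [1.95076666 3.57643155 0.3535067 ] [-0.77218268  0.4673644   0.65167643  1.74473711 -0.32426585  1.03703838
 -1.11953054]
[-0.0076, 0.0014, -0.0001, 0.0, 0.0, 0.1259],
[-0.0056, 0.0017, -0.0, 0.0, 0.0, 0.1],
[-0.0051, 0.0015, -0.0, 0.0, 0.0, 0.091],
```

servo_tool(
  deltas=[
    [-0.0076, 0.0014, 0, 0, 0, 0.125, 0],
    [-0.0056, 0.0017, 0, 0, 0, 0.1, 0],
    [-0.0045, 0.0015, 0, 0, 0, 0.085, 0],
    [0, 0, 0, 0, 0, 0, 0],
    [0, 0, 0, 0, 0, 0, 0],
  ],
)

```text
t: 4.5
tool_pos: [0.5447, 0.1088, 0.0686]
eef_rot: [3.132, 0.238, 0.001]
contact_force: [0.5, -0.6, 1.1]
gripper_width: 0.0002
grip_force: 0.4
```

```bash
python3 - <<'E'
from h import *
p,phi,M,s=pose(); print(s["t"],p,phi,s["contact_force"])
rows(p,phi,[at(-1.431,.055,.0195,.069)])
im=r.camera("side"); print(spots("side",im,(312,205)).get("blue"))
cv2.imwrite("pics/s4.png",cv2.resize(im[130:260,240:400],None,fx=5,fy=4.5,interpolation=cv2.INTER_CUBIC))
E
```

```text
4.5 [0.54466724 0.10883593 0.06856188] -1.4190069020981475 [ 0.48791347 -0.55347995  1.14904463]
[-0.0001, -0.0007, -0.0004, 0.0, 0.0, 0.012],
(array([343.25, 217.25]), np.int32(8), array([0.5283364 , 0.07595417, 0.05      ]))
```

View pics/s4.png

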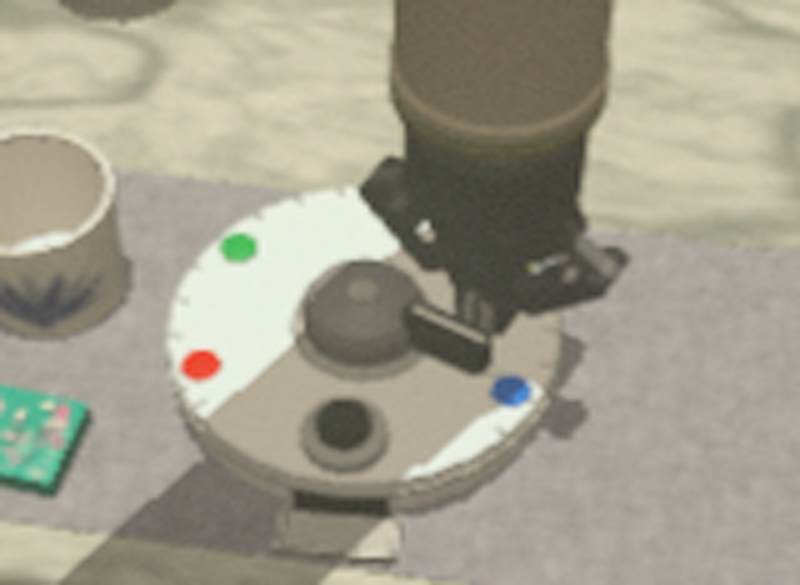

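The tab now points nearly at the blue spot (spot at 511,390 in the crop). I'll back off, lift and check.

servo_tool(
  deltas=[
    [0.015, 0, 0, 0, 0, 0, 0],
    [0.02, 0, 0, 0, 0, 0, 0],
    [0, 0, -0.04, 0, 0, 0, 0],
    [0, 0, -0.04, 0, 0, 0, 0],
    [0, -0.03, -0.03, 0, 0, 0, 0],
    [0, -0.04, 0, 0, 0, 0, 0],
    [0, -0.04, 0, 0, 0, 0, 0],
    [0, 0, 0, 0, 0, 0, 0],
  ],
)

```text
t: 5.35
tool_pos: [0.5605, 0.2311, 0.1775]
eef_rot: [-3.129, -0.253, 0.003]
contact_force: [-0.1, 0.9, -1.1]
gripper_width: -0.0001
grip_force: 0.0
```

```bash
python3 - <<'E'
from h import *
p,phi,M,s=pose(); print(s["t"],p,phi,s["contact_force"])
a,b=r.camera("side"),r.camera("top")
for n,im,c in(("side",a,(312,205)),("top",b,(315,207))):
    for k,v in spots(n,im,c).items(): print(n,k,v[0].round(1),v[1],v[2].round(4))
f=lambda i:cv2.resize(i,(400,400),interpolation=cv2.INTER_CUBIC)
cv2.imwrite("pics/s5.png",np.hstack([f(a[155:255,262:362]),f(b[157:257,265:365])]))
E
```

```text
5.35 [0.56052654 0.23113253 0.17745455] -1.4096348671858596 [-0.05610615  0.94269414 -1.09447553]
side blue [341.7 216.4] 25 [0.5279 0.0802 0.05  ]
side yellow [342.1 189.3] 31 [0.591  0.1273 0.05  ]
top blue [348.2 201.2] 16 [0.53   0.0785 0.05  ]
top yellow [328. 176.] 21 [0.5929 0.1267 0.05  ]
```

View pics/s5.png

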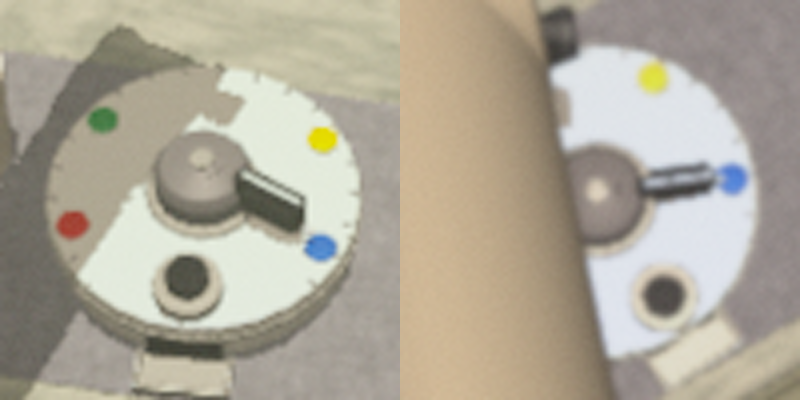

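The pointer's nib meets the blue spot in both views: top crop, line from (643,188) to (714,176), spot at (732,179). I'll check the angle and plan the press.

```bash
python3 - <<'E'
from h import *
t=[ray("top",265+(x-400)/4,157+y/4,.087)[:2] for x,y in((643,186),(712,176))]
q=t[1]-t[0]; print("dir",np.arctan2(q[1],q[0]))
for k in t: print(np.arctan2(*(k-C)[::-1]),np.hypot(*(k-C)))
t=[ray("side",262+x/4,155+y/4,.087)[:2] for x,y in((243,174),(303,206))]
q=t[1]-t[0]; print("side dir",np.arctan2(q[1],q[0]))
for k in t: print(np.arctan2(*(k-C)[::-1]),np.hypot(*(k-C)))
b=C-.072*np.array([np.cos(YAW),np.sin(YAW)]); print("button",b, ray("top",265+(664-400)/4,157+296/4,.07),ray("side",262+186/4,155+277/4,.07))
p,phi,M,s=pose(); rows(p,phi,[[*b,.177,phi]])
E
```

```text
dir -1.4376650820653865
-1.4940897298076012 0.028357462506817612
-1.4608030152926874 0.0691225800142261
side dir -1.463976285142102
-1.4705342505628334 0.029556781888872428
-1.4667209008715478 0.0706223481472968
button [0.45683655 0.12251926] [0.45650299 0.1214366  0.07      ] [0.45381816 0.12008683 0.07      ]
[-0.1196, 0.0845, 0.0007, 0.0, 0.0, 0.0],
```

servo_tool(
  deltas=[
    [-0.04, 0.028, 0, 0, 0, 0, 0],
    [-0.04, 0.028, 0, 0, 0, 0, 0],
    [-0.04, 0.028, 0, 0, 0, 0, 0],
    [0, 0, 0.04, 0, 0, 0, 0],
    [0, 0, 0.035, 0, 0, 0, 0],
    [0, 0, 0.02, 0, 0, 0, 0],
    [0, 0, 0, 0, 0, 0, 0],
  ],
)

```text
t: 6.15
tool_pos: [0.4545, 0.12, 0.0811]
eef_rot: [3.131, 0.231, -0.007]
contact_force: [1.4, 0.2, 0.1]
gripper_width: 0.0001
grip_force: 0.0
```

servo_tool(
  deltas=[
    [0.002, -0.002, 0.009, 0, 0, 0, 0],
    [0, 0, 0.004, 0, 0, 0, 0],
    [0, 0, 0.003, 0, 0, 0, 0],
    [0, 0, 0.002, 0, 0, 0, 0],
    [0, 0, 0, 0, 0, 0, 0],
    [0, 0, 0, 0, 0, 0, 0],
  ],
)

```text
t: 6.75
tool_pos: [0.4589, 0.1247, 0.0659]
eef_rot: [-3.133, -0.233, -0.002]
contact_force: [2.8, -0.4, 4.7]
gripper_width: -0.0003
grip_force: 1.8
```

servo_tool(
  deltas=[
    [-0.001, 0.001, 0.002, 0, 0, 0, 0],
    [0, 0, 0.001, 0, 0, 0, 0],
    [0, 0, 0.001, 0, 0, 0, 0],
    [0, 0, 0, 0, 0, 0, 0],
    [0, 0, 0, 0, 0, 0, 0],
  ],
)

```text
t: 7.25
tool_pos: [0.4586, 0.1244, 0.0636]
eef_rot: [-3.13, -0.234, -0.003]
contact_force: [-6.8, -1.7, 32.0]
gripper_width: 0.0001
grip_force: 15.7
```

The force rose sharply to 32 N, so the button is on its stop. Lift straight up and move away.

servo_tool(
  deltas=[
    [0, 0, -0.01, 0, 0, 0, 0],
    [0, 0, -0.03, 0, 0, 0, 0],
    [0, 0, -0.04, 0, 0, 0, 0],
    [0, 0, -0.04, 0, 0, 0, 0],
    [0.03, -0.02, -0.02, 0, 0, 0, 0],
    [0.04, -0.03, 0, 0, 0, 0, 0],
    [0.03, -0.04, 0, 0, 0, 0, 0],
    [0, 0, 0, 0, 0, 0, 0],
  ],
)

```text
t: 8.05
tool_pos: [0.5423, 0.2351, 0.198]
eef_rot: [3.13, 0.248, -0.006]
contact_force: [-0.9, 0.2, -0.8]
gripper_width: 0.0
grip_force: 0.0
```

```bash
python3 - <<'E'
from h import *
p,phi,M,s=pose(); print(s["t"],p,s["contact_force"])
a,b=r.camera("side"),r.camera("top")
cv2.imwrite("pics/s6.png",np.hstack([cv2.resize(i,(400,400),interpolation=cv2.INTER_CUBIC) for i in(a[155:255,262:362],b[157:257,265:365])]))
E
```

```text
8.05 [0.54233949 0.23511304 0.19798035] [-0.90175412  0.19470518 -0.83194176]
```

View pics/s6.png

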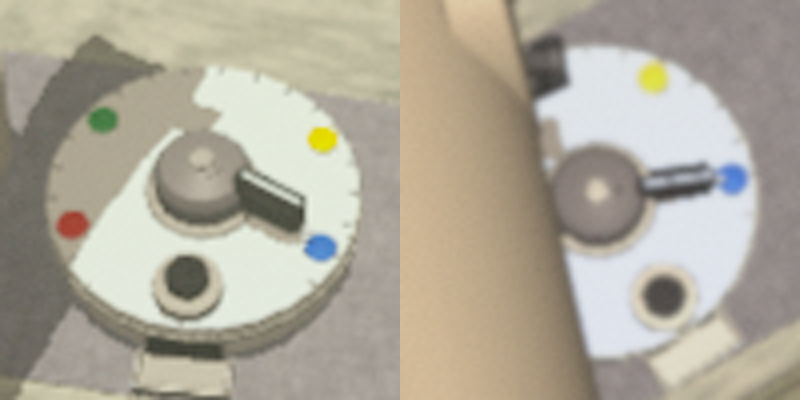

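The tab still points at the blue spot (732,179 in the top crop), the button is up again at (186,277) in the side crop, and the hand is clear. Handing in.

```bash
python3 -c "
from bench import r
print(r.finish_job())"
```

```text
the job is handed in; nothing more can be done
None
```

I set the selector on the blue spot (within about 3 mm by the camera), pressed the serve button to its stop and saw it come up again, kept clear of the bystanders, and handed the job in at about 8 s; no verdict was returned.

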